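# Change over the counting plates and show the frosted label

### The arm

A 6-joint arm with a two-finger parallel gripper is mounted at the origin on a cart in front of the work surface, level with it; the furniture and walls round the work are solid. World frame = base frame: x ahead of the robot, y to its left, z up, the work surface at z = 0. Lengths are in mm, angles in rad, forces in N, time in s.
With the tool pointing down it reaches from about 350 to 800 mm from the base axis. Payload 7.3 kg.
Tool frame: the origin (TCP) lies midway between the tips of the shut fingers; the grasp point (between the pads) lies 19 mm behind it; x points along the fingers, z is the direction in which the jaws open and shut, and the axes are right-handed (so a half turn about x gives the same grasp; the last joint's range is limited). The gripper opens to 85 mm and grips with 20 to 120 N. Pads are 22 mm wide; open, the fingers measure 114 mm over their backs; the gripper's body (76 mm by 85 mm) begins 54 mm behind the grasp point. The pads swing forward as they close: fully open they stand 13 mm farther back than shut.
Start: joints at [0.994, 0.342, 1.524, -0, 1.275, -0.146], TCP at [219.227, 477.058, 231.322] pointing down, gripper open.
Joint ranges: [-2.53, 2.53], [-0.77, 2.02], [0.04, 2.7], [-1, 4.14], [0.28, 2.66], [-3.11, 3.11]. Speed limits (rad/s): [2.57, 2.57, 3.14, 3.14, 3.14, 3.14].

### API

Orientations are given as a unit quaternion [x, y, z, w].
In Python, from rig import readout, eyes, order gives the robot as it stands.
- The arm moves only by the tool carry_out, never from a script. Its argument "series" is a list of rows, each an object of numbers: "x", "y", "z": the shift along the tool's x, y, z in mm; "wx", "wy", "wz": the turn, a rotation vector about the tool's x, y, z in degrees; "claw": the opening in per cent of the stroke, from 0 (shut) to 100 (fully open). In form: [{"x": .., "y": .., "z": .., "wx": .., "wy": .., "wz": .., "claw": ..}, ...]. A call has 1 to 20 rows; each row shifts and turns the pose as measured when the row begins, along the tool's axes as they then stand; what a row does not reach is not made up. A row lasts 1/10 s, in which the tool goes at most 50 mm and 8.59 degrees, less where a joint would pass 70% of its speed; a pose out of reach is approached as far as the arm can. A call is refused whole if a number of a shift passes 50 or a number of a turn 8.59, either way. A call with a gripper value outside its range is refused whole. The fingers move at their own pace and stop on an object; "squeeze" is the grip in N (left out, the last holds). Time passes only in rows, so rows that do not move let the fingers close. It gives the time, the measured TCP pose, the force and the opening at its end, in the units of the state.
- readout.get_obs(): the state, without advancing time (a new reading comes with each control period).
- eyes.get_image(name): name is "scene" or "side" or "wrist"; returns a dict with "frame" (384x512x3 uint8, red, green, blue), "intrinsics" (3x3 intrinsics, pixels), "rvec" (rotation vector, rad) and "tvec" (3), from world to camera coordinates, as OpenCV has them. Camera axes: x right, y down, z forward; pixel columns grow to the right and rows downward; lengths in mm; the calibration is good to about 2 mm. The wrist camera is an equidistant fisheye: a pixel r from the principal point sees the ray r / f radians off the axis. A picture is of the moment at which its call begins. There is no depth.
- order.finish_job(): hands the job in, once; it reports no verdict.
The state is a dict: "time": time; "joint_pos": joint angles; "joint_velocities": joint speeds; "joint_efforts": joint torques, N m; "eef_pos": TCP position; "eef_rot": TCP orientation; "force": force on the tool from outside, world axes, zero at the start; "torque": the same for the moment, N m; "grip_width": finger opening in mm.
Only numpy, scipy, OpenCV 4.12 (cv2) and the standard library are available. Lean on these libraries where they do the work, as an engineer would, in place of code of your own. Each camera call takes 0.05 s, during which the arm holds its last target.

### The job

The clear glass plate in the small one-place stand is done with: slide it edgewise, fully home, into the empty slot of the four-slot rack and let go. Then, disturbing no other plate, take the sample (notched corner at its frosted end) from the rack by its clear glass, leaving the frosted end uncovered. Finish while holding it still in the air over the middle of the blue notebook, 10 to 25 cm above the bench, label face up like a page on a lectern (45 degrees or flatter) and frosted end toward the notebook's near edge, so that its number can be copied.

Things in the scene. Friction and masses are not known exactly. Their poses are not given: they have to be found in the camera images.
- rack: Grey moulded rack fixed to the bench, 94 x 158 mm, at any heading (its ends look alike). Origin: centre of its underside; x along the slots, y across, z up. Four slots at y = -60, -20, 20, 60 mm, each for a plate on its long edge; slot floors 8 mm up. Side walls, 22 mm high, leave 81 mm along x. The slots' fins are as told for slot1.
- slot1 (a point): Middle of the floor of the rack's empty slot, at (0, -20, 8) mm in the rack's frame; axes as the rack's. Every slot is 7 mm wide between pairs of fins at x = 24 to 38 and -24 to -38 mm, straight up to 24 mm above the bench, then flared to a 13 mm mouth at 31 mm; between x = -24 and 24 mm it is open at the sides down to the floor. The other slots hold the sample and two plain plates in any order.
- stand: One-place stand fixed to the bench, of the same moulding as the rack: 94 x 44 mm, one slot at its middle with the same fins, walls and floor height. Origin: centre of its underside; x along the slot. Behind the gap between stand and rack a black microscope's eyepieces jut toward the robot, to about x = 0.57, y = -0.15 to -0.29 m, 0.37 m above the bench: carry plates past in front of them.
- blank: Clear glass counting plate, 76 x 5 x 40 mm, 25 to 55 g, all corners square; it stands on a long edge in the one-place stand. Origin: centre of the plate, 28 mm above the bench while it stands in a slot. x along its 76 mm length, y through its 5 mm thickness, z up while it stands.
- sample: Glass plate, 76 x 5 x 40 mm, 25-55 g, standing in a rack slot; 20 mm of one end frosted white (seen from both faces), that end's upper corner notched 7 x 7 mm. Origin: its centre, 28 mm above the bench at the start. x along the length to the CLEAR end (frost and notch at -x); z up in the rack; y straight out of the label face. Notch at upper right: you see the label face; upper left: its back.
- label (a point): Middle of the frosted area on the sample's label face (the face with three faint ruled lines), at (-28, 2.5, 0) mm in the sample's frame; axes as the sample's.
- plain_a: Plain clear glass plate like the blank, standing in another of the rack's slots; must stay there. Origin at its centre, axes as the blank's.
- plain_b: Second plain clear glass plate in the rack, same as plain_a; must stay there.
- notebook: Blue notebook, 210 x 152 x 14 mm, lying fixed on the bench to the left. Origin: centre of its underside; x along its 210 mm length, pointing away from the robot (near edge at -x), z up.
- notebook_mid (a point): Middle of the notebook's cover, 14 mm above the bench.
- notebook_near (a point): Middle of the notebook's near edge, 105 mm toward the robot from notebook_mid; axes as the notebook's.
Not all that is in view belongs to the job. What is shaped like the blank but pink is not meant.

How it is judged (in metres and radians):
On the way, in this order (a step that is already met when the one before it is completed fails the run):
1. the blank stands fully home in the empty slot of the rack, let go (horizontal distance between blank and slot1 below 0.006 m and z of blank in the frame of slot1 below 0.0225 m and angle between the x axis of blank and the x axis of rack, either way round below 0.1 rad and angle between blank's own z axis and vertical below 0.2 rad and contact force between the fingers and blank below 0.1 N), for 0.2 s.
2. the sample is lifted clear of the rack in the fingers (height (world z) of sample above 0.09 m and contact force between the fingers and sample above 1 N), for 0.2 s.
At the end, for the whole second after the job is handed in: Sample held still, 90-270 mm up, within 70 mm of notebook_mid in plan, label at most 53 deg from straight up, frosted end to the near edge within 34 deg, grip no more than 9 mm past its middle to the frost. Blank home in slot1 (6 mm, 2.5 mm deep, 0.2 rad). Plain plates moved under 8 mm (all of step 2 and angle between sample's own y axis and vertical below 0.92 rad and angle between the x axis of sample and the x axis of notebook, either way round below 0.6 rad and x of notebook_near in the frame of sample below 0 m and horizontal distance between sample and notebook_mid below 0.07 m and height (world z) of sample below 0.27 m and x of the grasp point in the frame of sample above -0.009 m and contact force between sample and notebook below 0.1 N and contact force between sample and rack below 0.1 N and linear speed of sample below 0.03 m/s and horizontal distance between blank and slot1 below 0.006 m and z of blank in the frame of slot1 below 0.0225 m and angle between the x axis of blank and the x axis of rack, either way round below 0.1 rad and angle between blank's own z axis and vertical below 0.2 rad and distance of each of plain_a, plain_b from where it was at the start of the episode below 0.008 m); the arm keeps its last pose, push and grip.
It fails at once if a plain plate is pulled out of its slot or knocked about (distance of any of plain_a, plain_b from where it was at the start of the episode above 0.015 m).
It also fails if it takes over 54 s, if anything falls off the work surface, if the arm or the gripper's body presses on something with over 40 N, if the wrist force passes 120 N, or if a joint passes its speed limit or range.

## Working session

There is one attempt and no reset: what is moved stays moved. The work goes in short steps, Python scripts to look and compute and a tool call to move; the robot and the scene stay as the last step left them, time stands still between calls to the robot, and variables do not carry over. Pictures are saved under pics/ and viewed, and the job is handed in when it is done.

Besides the shell and the picture viewer there is one more tool, called after "Request:" by a JSON object that holds its "fn" and its "kwargs". carry_out: Moves the arm, as the interface text tells. Its arguments: {"type":"object","properties":{"series":{"type":"array","items":{"type":"object","properties":{"x":{"type":"number"},"y":{"type":"number"},"z":{"type":"number"},"wx":{"type":"number"},"wy":{"type":"number"},"wz":{"type":"number"},"claw":{"type":"number"}}}},"squeeze":{"type":"number"}},"required":["series"]}

```bash
ls; mkdir -p pics
cat > h.py <<'E'
import numpy as np, cv2
from scipy.spatial.transform import Rotation as R
from rig import readout, eyes, order
E
python3 - <<'E'
from h import *
o=readout.get_obs(); print(o)
for n in ["scene","side","wrist"]:
    d=eyes.get_image(n); cv2.imwrite(f"pics/{n}0.png",d["frame"][:,:,::-1]); np.savez(f"{n}0.npz",**d)
    Rm,_=cv2.Rodrigues(np.array(d["rvec"],float)); print(n,np.array(d["intrinsics"]).tolist(),(-Rm.T@np.array(d["tvec"]).ravel()).round(), Rm.round(2).tolist())
E
```

```text
pics
{'time': 0.0, 'joint_pos': array([ 9.94017615e-01,  3.42694161e-01,  1.52504065e+00, -2.98810892e-05,
        1.27539629e+00, -1.46023618e-01]), 'joint_velocities': array([-4.07277065e-04,  1.11345679e-03,  2.23947823e-05, -7.98864187e-04,
       -1.08937089e-04,  1.49986559e-03]), 'joint_efforts': array([-9.52483024e-04, -4.33666527e+01, -2.46016681e+01, -8.90153683e-05,
        7.63404270e-03,  1.88369052e-05]), 'eef_pos': array([218.98945027, 476.69262665, 230.63253557]), 'eef_rot': array([-0.38182522,  0.59579579,  0.38135925,  0.59481258]), 'force': array([ 0.09105521, -0.22605129, -0.09833799]), 'torque': array([-0.05227325, -0.01761432, -0.01776939]), 'grip_width': 85.48680095320748}
scene [[377.81306135416065, 0.0, 260.51603280526655], [0.0, 377.81306135416065, 192.95911042193802], [0.0, 0.0, 1.0]] [-142. -495.  767.] [[0.62, -0.78, -0.0], [-0.53, -0.42, -0.74], [0.58, 0.46, -0.68]]
side [[442.27007782535065, 0.0, 251.46859414199972], [0.0, 442.27007782535065, 190.3879608776449], [0.0, 0.0, 1.0]] [-101. -970.  758.] [[0.86, -0.51, 0.0], [-0.27, -0.45, -0.85], [0.44, 0.73, -0.53]]
wrist [[297.3186396354542, 0.0, 253.82021370264806], [0.0, 297.3186396354542, 190.7530496848599], [0.0, 0.0, 1.0]] [156. 506. 373.] [[0.42, 0.91, -0.0], [0.87, -0.4, 0.27], [0.25, -0.12, -0.96]]
```

View pics/scene0.png

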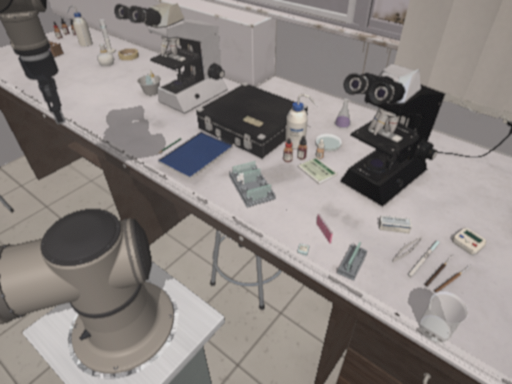

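View pics/side0.png

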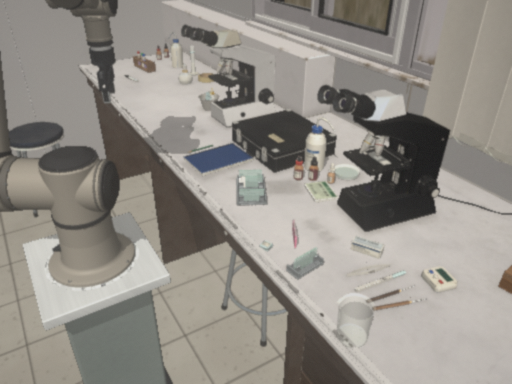

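View pics/wrist0.png

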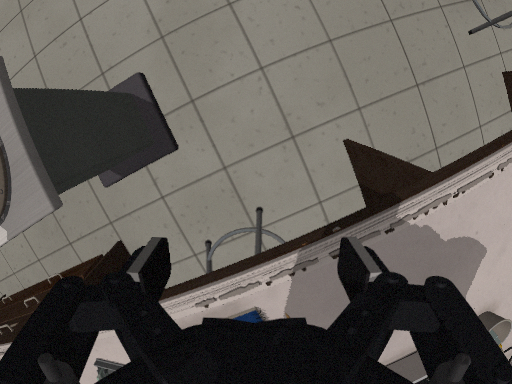

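The scene view shows the rack near (252,184), the stand near (352,260), the pink plate near (324,228) and the notebook near (195,154). I'll enlarge the rack and stand next.

Run:
```python
from h import *
a=cv2.imread("pics/scene0.png");b=cv2.imread("pics/side0.png")
def c(im,x,y,w,h,s): return cv2.resize(im[y:y+h,x:x+w],None,fx=s,fy=s,interpolation=cv2.INTER_CUBIC)
cv2.imwrite("pics/c1.png",np.vstack([np.hstack([c(a,220,155,64,56,6),c(b,220,160,64,56,6)]),np.hstack([c(a,320,230,64,44,6),c(b,275,240,64,44,6)])]))
```

```text
(no output)
```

View pics/c1.png

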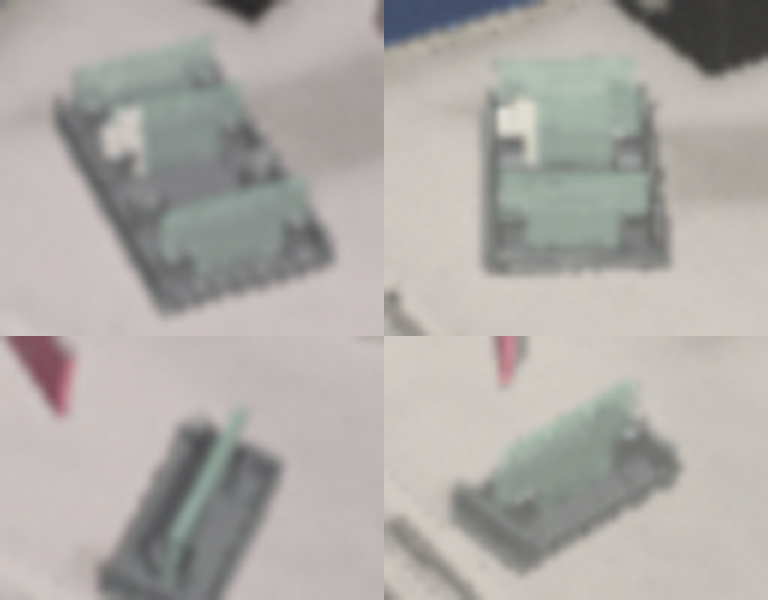

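```bash
cat >> h.py <<'E'
def load(f): return dict(np.load(f,allow_pickle=True))
def snap(n,tag):
    d=eyes.get_image(n); cv2.imwrite(f"pics/{n}{tag}.png",d["frame"][:,:,::-1]); np.savez(f"{n}{tag}.npz",**d); return d
def ray(d,uv,fish=False):
    K=d["intrinsics"]; Rm,_=cv2.Rodrigues(np.array(d["rvec"],float)); t=np.array(d["tvec"],float).ravel()
    uv=np.atleast_2d(np.array(uv,float)); x=(uv-[K[0,2],K[1,2]])/[K[0,0],K[1,1]]
    if fish:
        r=np.linalg.norm(x,axis=1,keepdims=True); v=np.hstack([x/np.maximum(r,1e-9)*np.sin(r),np.cos(r)])
    else: v=np.hstack([x,np.ones((len(x),1))])
    return -Rm.T@t, v@Rm
def plane(d,uv,z,fish=False):
    c,v=ray(d,uv,fish); return c+v*((z-c[2])/v[:,2:])
def proj(d,P,fish=False):
    P=np.atleast_2d(np.array(P,float)); K=d["intrinsics"]; Rm,_=cv2.Rodrigues(np.array(d["rvec"],float)); p=P@Rm.T+np.array(d["tvec"],float).ravel()
    if fish:
        r=np.linalg.norm(p[:,:2],axis=1,keepdims=True); th=np.arctan2(r,p[:,2:]); q=p[:,:2]/r*th
    else: q=p[:,:2]/p[:,2:]
    return q*[K[0,0],K[1,1]]+[K[0,2],K[1,2]]
E
python3 - <<'E'
from h import *
a=load("scene0.npz");b=load("side0.npz")
A=lambda x,y:(220+x/6,155+y/6); B=lambda x,y:(220+(x-384)/6,160+y/6)
C=lambda x,y:(320+x/6,230+(y-336)/6); D=lambda x,y:(275+(x-384)/6,240+(y-336)/6)
print("rack base near, right, (z0)",plane(a,[A(165,315),A(333,262)],0).round(),plane(b,[B(485,270),B(668,268)],0).round())
print("rack left wall top far",plane(a,[A(58,100)],22).round(),plane(b,[B(487,92)],22).round())
print("front plate top",plane(a,[A(165,210),A(303,178)],48).round(),plane(b,[B(500,172),B(648,172)],48).round())
print("sample top",plane(a,[A(145,105),A(240,82)],48).round(),plane(b,[B(500,98),B(638,92)],48).round())
print("stand plate top ends",plane(a,[C(240,408),C(170,525)],48).round(),plane(b,[D(632,385),D(505,450)],48).round())
print("stand base",plane(a,[C(185,420),C(280,465)],22).round(),plane(b,[D(523,570),D(455,520),D(678,468)],0).round())
# notebook
hsv=cv2.cvtColor(b["frame"],cv2.COLOR_RGB2HSV); 
for n,d in (("sc",a),("sd",b)):
    hsv=cv2.cvtColor(d["frame"],cv2.COLOR_RGB2HSV); m=cv2.inRange(hsv,(105,120,40),(125,255,160)); m=cv2.morphologyEx(m,cv2.MORPH_OPEN,np.ones((3,3)))
    cs,_=cv2.findContours(m,0,1); k=max(cs,key=cv2.contourArea); q=cv2.approxPolyDP(k,4,True).reshape(-1,2); print(n,q.tolist(),plane(d,q,14).round().tolist())
E
```

```text
rack base near, right, (z0) [[441.  17.   0.]
 [520. -25.   0.]] [[442.  24.   0.]
 [524. -22.   0.]]
rack left wall top far [[511. 147.  22.]] [[515. 150.  22.]]
front plate top [[458.  30.  48.]
 [517.  -8.  48.]] [[459.  36.  48.]
 [523.  -3.  48.]]
sample top [[512.  88.  48.]
 [556.  62.  48.]] [[496. 101.  48.]
 [562.  69.  48.]]
stand plate top ends [[ 483. -310.   48.]
 [ 413. -317.   48.]] [[ 484. -311.   48.]
 [ 414. -317.   48.]]
stand base [[ 485. -289.   22.]
 [ 488. -331.   22.]] [[ 412. -337.   -0.]
 [ 405. -298.    0.]
 [ 506. -321.    0.]]
sc [[293, 103], [300, 108]] [[996.0, 243.0, 14.0], [981.0, 200.0, 14.0]]Traceback (most recent call last):
  File "<stdin>", line 15, in <module>
ValueError: max() iterable argument is empty
```

Run:
```python
from h import *
o=readout.get_obs(); print(R.from_quat(o["eef_rot"]).as_matrix().round(3))
a=load("scene0.npz");b=load("side0.npz")
print(a["frame"][154,195],b["frame"][158,220])
for n,d in (("sc",a),("sd",b)):
    f=d["frame"].astype(int); m=((f[...,2]-f[...,0]>25)&(f[...,2]<170)).astype(np.uint8); m=cv2.morphologyEx(m,cv2.MORPH_OPEN,np.ones((3,3)))
    cs,_=cv2.findContours(m,0,1); k=max(cs,key=cv2.contourArea); q=cv2.approxPolyDP(k,3,True).reshape(-1,2); print(n,cv2.contourArea(k),q.tolist(),plane(d,q,14).round().tolist())
```

```text
[[-0.001 -0.909  0.418]
 [-0.001  0.418  0.909]
 [-1.     0.    -0.001]]
[ 58  71 101] [ 68  80 108]
sc 1400.0 [[229, 145], [199, 134], [161, 161], [190, 175]] [[624.0, 252.0, 14.0], [608.0, 380.0, 14.0], [421.0, 365.0, 14.0], [430.0, 240.0, 14.0]]
sd 878.5 [[248, 155], [228, 145], [187, 159], [205, 171]] [[628.0, 271.0, 14.0], [605.0, 381.0, 14.0], [424.0, 357.0, 14.0], [441.0, 244.0, 14.0]]
```

Run:
```python
from h import *
o=readout.get_obs(); q=o["joint_pos"]
def fk(q): return (R.from_euler('z',q[0])*R.from_euler('y',q[1]+q[2])*R.from_euler('z',q[3])*R.from_euler('y',q[4])*R.from_euler('z',q[5])).as_matrix()
F=fk(q);T=R.from_quat(o["eef_rot"]).as_matrix(); M=F.T@T; print(M.round(3))
for t in (45,50,55,60):
  for s in (1,-1):
    c,sn=np.cos(np.radians(t)),np.sin(np.radians(t))
    tx=np.array([0,sn,-c]); tz=s*np.array([0,c,sn]); ty=np.cross(tz,tx); T2=np.c_[tx,ty,tz]
    for j1 in (0.0,0.2):
     for j23 in (1.6,2.0):
      W=(R.from_euler('z',j1)*R.from_euler('y',j23)).as_matrix().T@T2@M.T
      e=R.from_matrix(W).as_euler('ZYZ'); print(t,s,j1,j23,e.round(2))
```

```text
[[ 0.  0. -1.]
 [ 0.  1.  0.]
 [ 1. -0.  0.]]
45 1 0.0 1.6 [ 0.79  1.55 -1.59]
45 1 0.0 2.0 [ 0.83  1.27 -1.88]
45 1 0.2 1.6 [ 0.78  1.41 -1.45]
45 1 0.2 2.0 [ 0.87  1.14 -1.76]
45 -1 0.0 1.6 [0.79 1.55 1.55]
45 -1 0.0 2.0 [0.83 1.27 1.26]
45 -1 0.2 1.6 [0.78 1.41 1.69]
45 -1 0.2 2.0 [0.87 1.14 1.39]
50 1 0.0 1.6 [ 0.87  1.55 -1.59]
50 1 0.0 2.0 [ 0.92  1.3  -1.91]
50 1 0.2 1.6 [ 0.87  1.4  -1.46]
50 1 0.2 2.0 [ 0.96  1.15 -1.79]
50 -1 0.0 1.6 [0.87 1.55 1.55]
50 -1 0.0 2.0 [0.92 1.3  1.23]
50 -1 0.2 1.6 [0.87 1.4  1.68]
50 -1 0.2 2.0 [0.96 1.15 1.35]
55 1 0.0 1.6 [ 0.96  1.55 -1.59]
55 1 0.0 2.0 [ 1.    1.33 -1.93]
55 1 0.2 1.6 [ 0.95  1.39 -1.48]
55 1 0.2 2.0 [ 1.06  1.17 -1.83]
55 -1 0.0 1.6 [0.96 1.55 1.55]
55 -1 0.0 2.0 [1.   1.33 1.21]
55 -1 0.2 1.6 [0.95 1.39 1.66]
55 -1 0.2 2.0 [1.06 1.17 1.31]
60 1 0.0 1.6 [ 1.05  1.56 -1.6 ]
60 1 0.0 2.0 [ 1.09  1.36 -1.95]
60 1 0.2 1.6 [ 1.04  1.38 -1.5 ]
60 1 0.2 2.0 [ 1.15  1.2  -1.87]
60 -1 0.0 1.6 [1.05 1.56 1.55]
60 -1 0.0 2.0 [1.09 1.36 1.19]
60 -1 0.2 1.6 [1.04 1.38 1.65]
60 -1 0.2 2.0 [1.15 1.2  1.28]
```

Request:
{"fn": "carry_out", "kwargs": {"series": [{"y": -46, "z": -2, "wx": 5.2}, {"y": -46, "z": -2, "wx": 5.2}, {"y": -46, "z": -2, "wx": 5.2}, {"y": -46, "z": -2, "wx": 5.2}, {"y": -46, "z": -2, "wx": 5.2}, {"y": -46, "z": -2, "wx": 5.2}, {"y": -46, "z": -2, "wx": 5.2}, {"y": -46, "z": -2, "wx": 5.2}, {"y": -46, "z": -2, "wx": 5.2}, {"y": -46, "z": -2, "wx": 5.2}]}}

```text
invalid input
```

Request:
{"fn": "carry_out", "kwargs": {"series": [{"x": 0, "y": -46, "z": -2, "wx": 5.2, "wy": 0, "wz": 0, "claw": 100}, {"x": 0, "y": -46, "z": -2, "wx": 5.2, "wy": 0, "wz": 0, "claw": 100}, {"x": 0, "y": -46, "z": -2, "wx": 5.2, "wy": 0, "wz": 0, "claw": 100}, {"x": 0, "y": -46, "z": -2, "wx": 5.2, "wy": 0, "wz": 0, "claw": 100}, {"x": 0, "y": -46, "z": -2, "wx": 5.2, "wy": 0, "wz": 0, "claw": 100}, {"x": 0, "y": -46, "z": -2, "wx": 5.2, "wy": 0, "wz": 0, "claw": 100}, {"x": 0, "y": -46, "z": -2, "wx": 5.2, "wy": 0, "wz": 0, "claw": 100}, {"x": 0, "y": -46, "z": -2, "wx": 5.2, "wy": 0, "wz": 0, "claw": 100}, {"x": 0, "y": -46, "z": -2, "wx": 5.2, "wy": 0, "wz": 0, "claw": 100}, {"x": 0, "y": -46, "z": -2, "wx": 5.2, "wy": 0, "wz": 0, "claw": 100}]}}

```text
time: 1.15
eef_pos: [504.6, 122.7, 227.0]
eef_rot: [-0.074, 0.705, 0.074, 0.702]
force: [1.3, 0.4, -0.4]
grip_width: 85.4
```

Run:
```python
from h import *
o=readout.get_obs(); print(o["eef_pos"],o["joint_pos"],R.from_quat(o["eef_rot"]).as_matrix().round(3).tolist())
d=snap("wrist",1)
```

```text
[504.62760374 122.68002386 227.04140295] [ 9.11970097e-02  3.37858600e-01  1.54253796e+00 -6.23813204e-04
  1.26588606e+00 -1.17494741e-01] [[-0.005, -0.207, 0.978], [-0.001, 0.978, 0.207], [-1.0, -0.0, -0.005]]
```

View pics/wrist1.png

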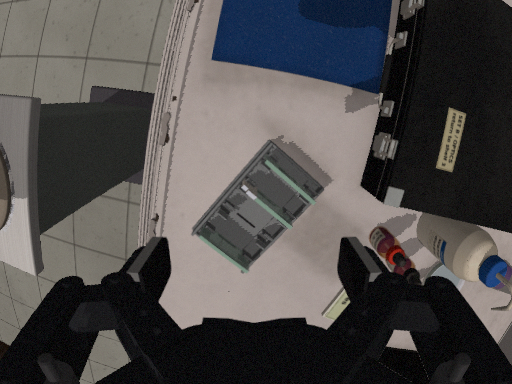

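Run:
```python
from h import *
a=cv2.imread("pics/wrist1.png")
c=cv2.resize(a[130:280,185:335],None,fx=4,fy=4,interpolation=cv2.INTER_CUBIC); cv2.imwrite("pics/c2.png",c)
```

```text
(no output)
```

View pics/c2.png

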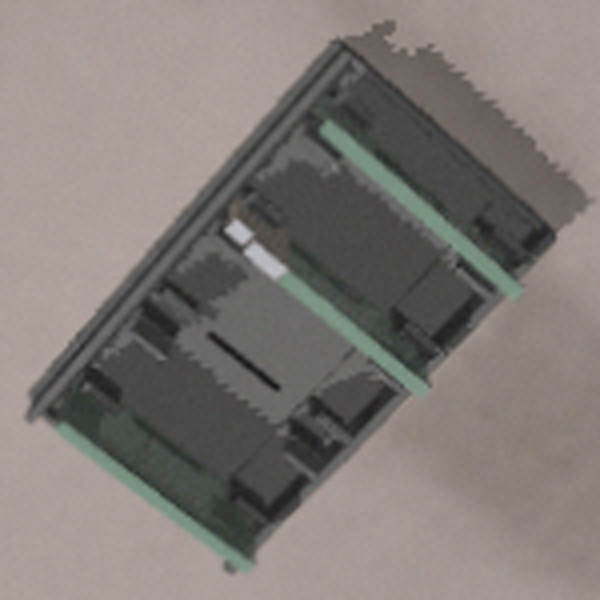

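Run:
```python
from h import *
d=load("wrist1.npz")
P=lambda *l:[(185+(x+.5)/4-.5,130+(y+.5)/4-.5) for x,y in l]
t=plane(d,P((322,127),(519,293),(63,428),(247,565),(428,386),(250,247)),48,True); print(t.round(1))
for i,j in((0,1),(2,3),(5,4)):
    v=t[j]-t[i]; print(np.linalg.norm(v),np.degrees(np.arctan2(v[1],v[0])),((t[i]+t[j])/2).round(1))
w=plane(d,P((340,42),(30,415),(552,240)),22,True);print(w.round(1))
b=(w[0]-w[1]);print(np.linalg.norm(b),np.degrees(np.arctan2(b[1],b[0])),np.linalg.norm(w[2]-w[0]))
s=plane(d,P((210,335),(278,387)),8,True);print("floor line",s.round(1),s.mean(0))
f=plane(d,P((165,320),(320,425)),24,True);print(f.round(1))
# notebook near edge corners
n=plane(d,[(212,60),(382,92),(230,0),(395,0)],14,True);print(n.round(0))
# TCP projection check
o=readout.get_obs();print(proj(d,o["eef_pos"],True))
```

```text
[[513.4 136.2  48. ]
 [579.6 101.2  48. ]
 [457.3  31.2  48. ]
 [520.8  -3.3  48. ]
 [560.7  67.7  48. ]
 [501.   98.5  48. ]]
74.92981957908518 -27.859189315247768 [546.5 118.7  48. ]
72.29008311624557 -28.51987144551591 [489.1  13.9  48. ]
67.18522337343464 -27.215901279589772 [530.9  83.1  48. ]
[[514.9 157.7  22. ]
 [443.3  20.3  22. ]
 [592.5 112.7  22. ]]
154.90737675014353 62.4604323635352 89.69144474698766
floor line [[495.6  55.1   8. ]
 [521.   41.9   8. ]] [508.25846371  48.49316736   8.        ]
[[480.8  63.   24. ]
 [535.5  38.4  24. ]]
[[428. 238.  14.]
 [640. 250.  14.]
 [433. 318.  14.]
 [635. 380.  14.]]
[[254.74892573 254.24998953]]
```

```bash
cat >> h.py <<'E'
def wrap(a): return (a+180)%360-180
def plan(target,hz,N,arc=False,o=None):
    """tool-down plan: target TCP xyz, heading deg of tool z; prints rows"""
    o=o or readout.get_obs(); p=np.array(o["eef_pos"]); M=R.from_quat(o["eef_rot"]).as_matrix(); h0=np.degrees(np.arctan2(M[1,2],M[0,2]))
    dh=wrap(hz-h0); t=np.array(target,float); pts=[]
    for i in range(N+1):
        s=i/N
        if arc:
            b0,b1=np.arctan2(p[1],p[0]),np.arctan2(t[1],t[0]); r=np.hypot(*p[:2])*(1-s)+np.hypot(*t[:2])*s; b=b0+(b1-b0)*s
            pts.append([r*np.cos(b),r*np.sin(b),p[2]*(1-s)+t[2]*s])
        else: pts.append(p*(1-s)+t*s)
    print("from",p.round(1),"h",h0.round(2),"tilt",M[2].round(4),"dh",round(dh,2))
    for i in range(N):
        h=np.radians(h0+dh*i/N); D=np.array(pts[i+1])-pts[i]
        zt=np.array([np.cos(h),np.sin(h),0]); yt=np.array([-zt[1],zt[0],0])
        print(f"x {-D[2]:.1f} y {D@yt:.1f} z {D@zt:.1f} wx {-dh/N:.2f}")
E
python3 - <<'E'
from h import *
plan([385,-314,200],-84.5,12,True)
E
```

```text
from [506.3 116.1 226.9] h 11.44 tilt [-1.     -0.0043 -0.0048] dh -95.94
x 2.2 y -39.3 z -2.4 wx 8.00
x 2.2 y -39.2 z 0.1 wx 8.00
x 2.2 y -39.0 z 2.6 wx 8.00
x 2.2 y -38.6 z 5.1 wx 8.00
x 2.2 y -38.0 z 7.5 wx 8.00
x 2.2 y -37.4 z 9.8 wx 8.00
x 2.2 y -36.5 z 12.2 wx 8.00
x 2.2 y -35.5 z 14.4 wx 8.00
x 2.2 y -34.4 z 16.6 wx 8.00
x 2.2 y -33.2 z 18.6 wx 8.00
x 2.2 y -31.8 z 20.6 wx 8.00
x 2.2 y -30.3 z 22.5 wx 8.00
```

Request:
{"fn": "carry_out", "kwargs": {"series": [{"x": 2, "y": -39, "z": -2, "wx": 8, "wy": 0, "wz": 0, "claw": 100}, {"x": 2, "y": -39, "z": 0, "wx": 8, "wy": 0, "wz": 0, "claw": 100}, {"x": 2, "y": -39, "z": 3, "wx": 8, "wy": 0, "wz": 0, "claw": 100}, {"x": 2, "y": -39, "z": 5, "wx": 8, "wy": 0, "wz": 0, "claw": 100}, {"x": 2, "y": -38, "z": 7, "wx": 8, "wy": 0, "wz": 0, "claw": 100}, {"x": 2, "y": -37, "z": 10, "wx": 8, "wy": 0, "wz": 0, "claw": 100}, {"x": 2, "y": -37, "z": 12, "wx": 8, "wy": 0, "wz": 0, "claw": 100}, {"x": 2, "y": -36, "z": 14, "wx": 8, "wy": 0, "wz": 0, "claw": 100}, {"x": 2, "y": -34, "z": 17, "wx": 8, "wy": 0, "wz": 0, "claw": 100}, {"x": 2, "y": -33, "z": 19, "wx": 8, "wy": 0, "wz": 0, "claw": 100}, {"x": 2, "y": -32, "z": 21, "wx": 8, "wy": 0, "wz": 0, "claw": 100}, {"x": 2, "y": -30, "z": 22, "wx": 8, "wy": 0, "wz": 0, "claw": 100}, {"x": 0, "y": 0, "z": 0, "wx": 0, "wy": 0, "wz": 0, "claw": 50}, {"x": 0, "y": 0, "z": 0, "wx": 0, "wy": 0, "wz": 0, "claw": 50}]}}

```text
time: 2.6
eef_pos: [368.2, -325.5, 200.6]
eef_rot: [0.491, 0.508, -0.495, 0.505]
force: [0.3, -0.5, 0.2]
grip_width: 59.0
```

Run:
```python
from h import *
d=snap("wrist",2)
plan([385,-314,200],-84.5,4)
```

```text
from [ 368.4 -325.4  200.6] h -88.36 tilt [-1.     -0.0081  0.0017] dh 3.86
x 0.2 y 4.2 z -2.7 wx -0.97
x 0.2 y 4.3 z -2.7 wx -0.97
x 0.2 y 4.3 z -2.6 wx -0.97
x 0.2 y 4.4 z -2.5 wx -0.97
```

View pics/wrist2.png

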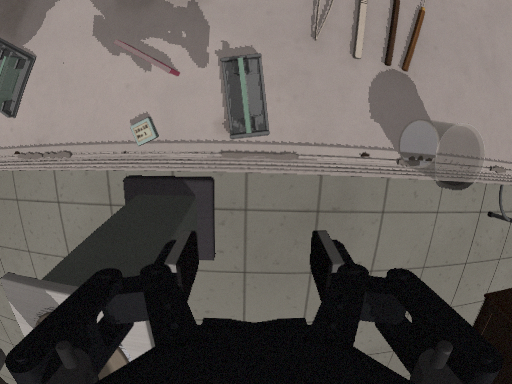

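Run:
```python
from h import *
a=cv2.imread("pics/wrist2.png")
c=cv2.resize(a[40:150,190:300],None,fx=6,fy=5.4,interpolation=cv2.INTER_CUBIC); 
c=cv2.resize(a[40:140,190:300],None,fx=6,fy=6,interpolation=cv2.INTER_CUBIC);cv2.imwrite("pics/c3.png",c)
```

```text
(no output)
```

View pics/c3.png

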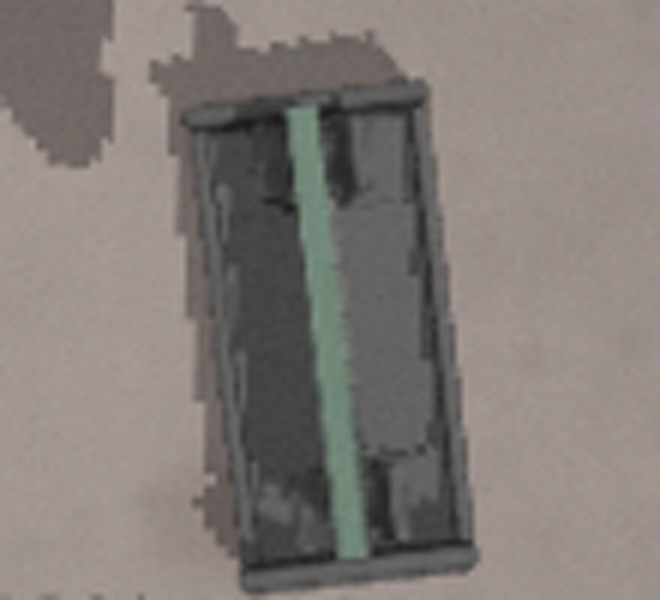

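Run:
```python
from h import *
d=load("wrist2.npz")
P=lambda *l:[(190+(x+.5)/6-.5,40+(y+.5)/6-.5) for x,y in l]
t=plane(d,P((302,110),(353,556)),48,True); v=t[1]-t[0]; print(t.round(1),t.mean(0),np.linalg.norm(v),np.degrees(np.arctan2(-v[1],-v[0])))
w=plane(d,P((185,118),(425,90),(474,558),(243,583)),22,True);print(w.round(1),w.mean(0).round(1),[np.linalg.norm(w[i]-w[i-1]).round(1) for i in range(4)])
```

```text
[[ 486.1 -308.9   48. ]
 [ 412.1 -319.2   48. ]] [ 449.12797885 -314.03219823   48.        ] 74.7250707701062 7.918546316824134
[[ 488.7 -286.9   22. ]
 [ 494.5 -329.2   22. ]
 [ 410.1 -340.5   22. ]
 [ 404.4 -299.1   22. ]] [ 449.4 -313.9   22. ] [np.float64(85.2), np.float64(42.7), np.float64(85.2), np.float64(41.8)]
```

Run:
```python
from h import *
plan([449.2,-314,100],-82.3,4)
```

```text
from [ 368.4 -325.4  200.6] h -88.36 tilt [-1.     -0.0081  0.0017] dh 6.06
x 25.2 y 20.3 z -2.3 wx -1.52
x 25.2 y 20.3 z -1.7 wx -1.52
x 25.2 y 20.4 z -1.2 wx -1.52
x 25.2 y 20.4 z -0.7 wx -1.52
```

Request:
{"fn": "carry_out", "kwargs": {"series": [{"x": 25, "y": 20, "z": -2, "wx": -1.5, "wy": 0, "wz": 0.4, "claw": 30}, {"x": 25, "y": 20, "z": -2, "wx": -1.5, "wy": 0, "wz": 0, "claw": 30}, {"x": 25, "y": 20, "z": -1, "wx": -1.5, "wy": 0, "wz": 0, "claw": 30}, {"x": 25, "y": 20, "z": -1, "wx": -1.5, "wy": 0, "wz": 0, "claw": 30}, {"x": 0, "y": 0, "z": 0, "wx": 0, "wy": 0, "wz": 0, "claw": 30}, {"x": 0, "y": 0, "z": 0, "wx": 0, "wy": 0, "wz": 0, "claw": 30}]}}

```text
time: 3.25
eef_pos: [455.7, -307.6, 98.7]
eef_rot: [0.459, 0.536, -0.461, 0.538]
force: [-0.2, -0.0, -0.1]
grip_width: 25.7
```

Run:
```python
from h import *
d=snap("wrist",3)
plan([449.2,-314,18],-82.3,4)
a=cv2.imread("pics/wrist3.png");cv2.imwrite("pics/c4.png",cv2.resize(a[140:290,150:350],None,fx=4,fy=4,interpolation=cv2.INTER_CUBIC))
```

```text
from [ 455.4 -307.6   98.8] h -81.2 tilt [-1.      0.0014  0.0039] dh -1.1
x 20.2 y -1.8 z 1.3 wx 0.28
x 20.2 y -1.8 z 1.3 wx 0.28
x 20.2 y -1.8 z 1.4 wx 0.28
x 20.2 y -1.8 z 1.4 wx 0.28
```

View pics/c4.png

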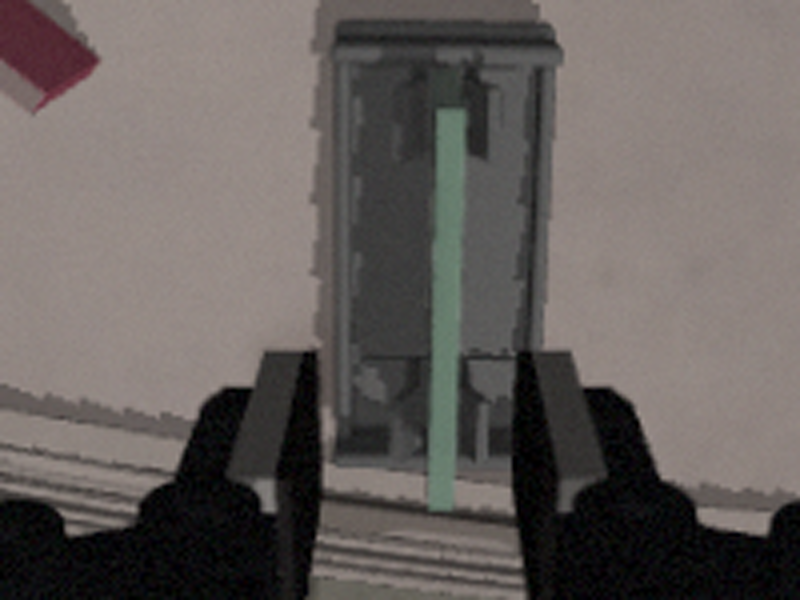

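Run:
```python
from h import *
d=load("wrist3.npz")
P=lambda *l:[(150+(x+.5)/4-.5,140+(y+.5)/4-.5) for x,y in l]
t=plane(d,P((452,108),(440,509)),48,True); v=t[1]-t[0]; print(t.round(1),t.mean(0),np.linalg.norm(v),np.degrees(np.arctan2(-v[1],-v[0])))
```

```text
[[ 487.1 -308.9   48. ]
 [ 411.9 -319.1   48. ]] [ 449.50376079 -313.96875379   48.        ] 75.85820613811826 7.755218052510876
```

Length 75.9 mm (expected 76), and the centre agrees with the earlier view. I'll descend straddling the plate's middle.

Request:
{"fn": "carry_out", "kwargs": {"series": [{"x": 0, "y": -5, "z": 5, "wx": 1.1, "wy": 0, "wz": 0, "claw": 30}, {"x": 20, "y": 0, "z": 0, "wx": 0, "wy": 0, "wz": 0, "claw": 30}, {"x": 20, "y": 0, "z": 0, "wx": 0, "wy": 0, "wz": 0, "claw": 30}, {"x": 0, "y": 0, "z": 0, "wx": 0, "wy": 0, "wz": 0, "claw": 30}]}}

```text
time: 3.7
eef_pos: [451.1, -316.8, 63.8]
eef_rot: [0.466, 0.527, -0.467, 0.536]
force: [-0.3, -1.2, 0.2]
grip_width: 25.8
```

Run:
```python
from h import *
plan([449.4,-314,18],-82.3,2)
```

```text
from [ 451.1 -316.8   63.8] h -82.56 tilt [-0.9999  0.007   0.0116] dh 0.26
x 22.9 y -0.6 z -1.5 wx -0.13
x 22.9 y -0.6 z -1.5 wx -0.13
```

Request:
{"fn": "carry_out", "kwargs": {"series": [{"x": 12, "y": -1, "z": -3, "wx": 0, "wy": 0.6, "wz": -0.4, "claw": 30}, {"x": 15, "y": -1, "z": 0, "wx": 0, "wy": 0, "wz": 0, "claw": 30}, {"x": 15, "y": 0, "z": 0, "wx": 0, "wy": 0, "wz": 0, "claw": 30}, {"x": 3, "y": 0, "z": 0, "wx": 0, "wy": 0, "wz": 0, "claw": 30}, {"x": 0, "y": 0, "z": 0, "wx": 0, "wy": 0, "wz": 0, "claw": 30}]}}

```text
time: 4.2
eef_pos: [449.1, -317.5, 22.1]
eef_rot: [0.467, 0.528, -0.468, 0.533]
force: [-0.5, -0.6, 0.2]
grip_width: 25.7
```

Run:
```python
from h import *
plan([449.4,-314,18],-82.3,1)
print(readout.get_obs()["force"])
```

```text
from [ 449.1 -317.5   22.1] h -82.79 tilt [-1.     0.004  0.006] dh 0.49
x 4.1 y 0.7 z -3.4 wx -0.49
[-0.4512365  -0.64232367  0.15067146]
```

Request:
{"fn": "carry_out", "kwargs": {"series": [{"x": 4, "y": 1, "z": -4, "wx": -0.5, "wy": 0.3, "wz": -0.2, "claw": 30}, {"x": 0, "y": 0, "z": 0, "wx": 0, "wy": 0, "wz": 0, "claw": 30}]}}

```text
time: 4.4
eef_pos: [450.1, -313.7, 19.2]
eef_rot: [0.465, 0.532, -0.465, 0.533]
force: [0.4, -0.6, -0.5]
grip_width: 26.2
```

Run:
```python
from h import *
plan([449.4,-314,18],-82.3,1)
print(readout.get_obs()["force"])
```

```text
from [ 450.1 -313.7   19.2] h -82.28 tilt [-1.      0.0014  0.0018] dh -0.02
x 1.2 y -0.7 z 0.2 wx 0.02
[ 0.35624752 -0.64243102 -0.48124094]
```

Request:
{"fn": "carry_out", "kwargs": {"squeeze": 30, "series": [{"x": 0, "y": 0, "z": 0, "wx": 0, "wy": 0, "wz": 0, "claw": 0}, {"x": 0, "y": 0, "z": 0, "wx": 0, "wy": 0, "wz": 0, "claw": 0}, {"x": 0, "y": 0, "z": 0, "wx": 0, "wy": 0, "wz": 0, "claw": 0}, {"x": 0, "y": 0, "z": 0, "wx": 0, "wy": 0, "wz": 0, "claw": 0}, {"x": 0, "y": 0, "z": 0, "wx": 0, "wy": 0, "wz": 0, "claw": 0}, {"x": 0, "y": 0, "z": 0, "wx": 0, "wy": 0, "wz": 0, "claw": 0}]}}

```text
time: 5.0
eef_pos: [450.9, -314.1, 20.6]
eef_rot: [0.465, 0.531, -0.465, 0.534]
force: [-0.3, 0.3, -0.5]
grip_width: 3.7
```

Run:
```python
from h import *
o=readout.get_obs(); print(o["grip_width"],o["force"])
d=snap("wrist",4)
plan([449.4,-314,18],-82.3,1)
a=cv2.imread("pics/wrist4.png");cv2.imwrite("pics/c5.png",cv2.resize(a[150:300,150:350],None,fx=4,fy=4,interpolation=cv2.INTER_CUBIC))
```

```text
3.715532604007061 [-0.30376295  0.25499715 -0.47613548]
from [ 450.8 -314.    20.5] h -82.25 tilt [-1.      0.0028  0.0035] dh -0.05
x 2.5 y -1.4 z -0.2 wx 0.05
```

View pics/c5.png

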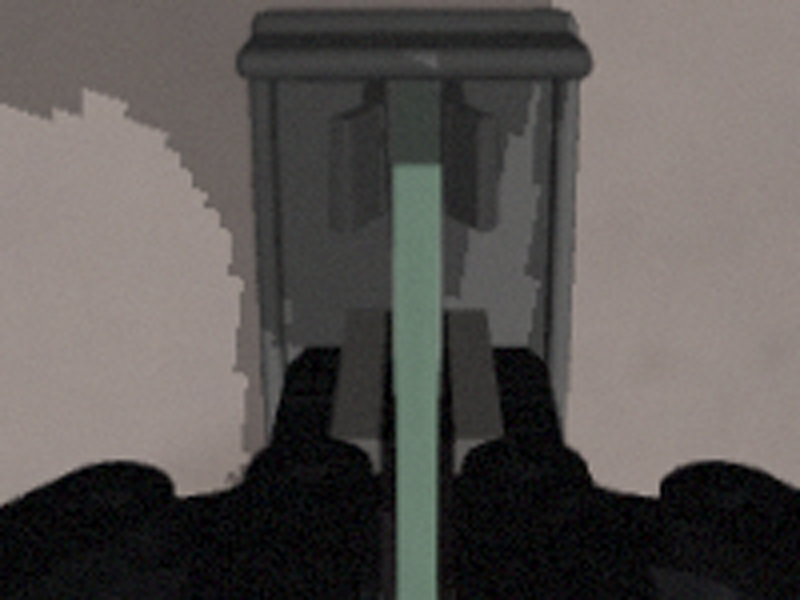

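Request:
{"fn": "carry_out", "kwargs": {"series": [{"x": -10, "y": 0, "z": 0, "wx": 0, "wy": 0, "wz": 0, "claw": 0}, {"x": -20, "y": 0, "z": 0, "wx": 0, "wy": 0, "wz": 0, "claw": 0}, {"x": -30, "y": 0, "z": 0, "wx": 0, "wy": 0, "wz": 0, "claw": 0}, {"x": -30, "y": 0, "z": 0, "wx": 0, "wy": 0, "wz": 0, "claw": 0}, {"x": -30, "y": 0, "z": 0, "wx": 0, "wy": 0, "wz": 0, "claw": 0}, {"x": -15, "y": 0, "z": 0, "wx": 0, "wy": 0, "wz": 0, "claw": 0}, {"x": 0, "y": 0, "z": 0, "wx": 0, "wy": 0, "wz": 0, "claw": 0}]}}

```text
time: 5.75
eef_pos: [450.0, -313.3, 164.0]
eef_rot: [0.465, 0.531, -0.465, 0.534]
force: [0.5, -0.2, -1.3]
grip_width: 4.3
```

Run:
```python
from h import *
o=readout.get_obs(); print(o["grip_width"],o["force"])
plan([470,-30,155],-118.5,10,True)
```

```text
4.302560446449006 [ 0.52233277 -0.18066651 -1.29175065]
from [ 450.  -313.3  164. ] h -82.26 tilt [-1.      0.0027  0.0034] dh -36.24
x 0.9 y 13.6 z -27.4 wx 3.62
x 0.9 y 10.1 z -28.5 wx 3.62
x 0.9 y 6.5 z -29.1 wx 3.62
x 0.9 y 2.8 z -29.3 wx 3.62
x 0.9 y -0.7 z -29.0 wx 3.62
x 0.9 y -4.2 z -28.3 wx 3.62
x 0.9 y -7.5 z -27.2 wx 3.62
x 0.9 y -10.6 z -25.7 wx 3.62
x 0.9 y -13.4 z -23.9 wx 3.62
x 0.9 y -16.0 z -21.7 wx 3.62
```

Run:
```python
from h import *
plan([460,-20,155],-118.5,10)
```

```text
from [ 450.  -313.3  164. ] h -82.26 tilt [-1.      0.0027  0.0034] dh -36.24
x 0.9 y 4.9 z -28.9 wx 3.62
x 0.9 y 3.1 z -29.2 wx 3.62
x 0.9 y 1.3 z -29.3 wx 3.62
x 0.9 y -0.6 z -29.3 wx 3.62
x 0.9 y -2.5 z -29.2 wx 3.62
x 0.9 y -4.3 z -29.0 wx 3.62
x 0.9 y -6.1 z -28.7 wx 3.62
x 0.9 y -7.9 z -28.3 wx 3.62
x 0.9 y -9.7 z -27.7 wx 3.62
x 0.9 y -11.4 z -27.0 wx 3.62
```

Request:
{"fn": "carry_out", "kwargs": {"series": [{"x": 1, "y": 5, "z": -29, "wx": 3.6, "wy": 0, "wz": 0, "claw": 0}, {"x": 1, "y": 3, "z": -29, "wx": 3.6, "wy": 0, "wz": 0, "claw": 0}, {"x": 1, "y": 1, "z": -29, "wx": 3.6, "wy": 0, "wz": 0, "claw": 0}, {"x": 1, "y": -1, "z": -29, "wx": 3.6, "wy": 0, "wz": 0, "claw": 0}, {"x": 1, "y": -3, "z": -29, "wx": 3.6, "wy": 0, "wz": 0, "claw": 0}, {"x": 1, "y": -4, "z": -29, "wx": 3.6, "wy": 0, "wz": 0, "claw": 0}, {"x": 1, "y": -6, "z": -29, "wx": 3.6, "wy": 0, "wz": 0, "claw": 0}, {"x": 1, "y": -8, "z": -28, "wx": 3.6, "wy": 0, "wz": 0, "claw": 0}, {"x": 1, "y": -10, "z": -28, "wx": 3.6, "wy": 0, "wz": 0, "claw": 0}, {"x": 1, "y": -11, "z": -27, "wx": 3.6, "wy": 0, "wz": 0, "claw": 0}, {"x": 0, "y": 0, "z": 0, "wx": 0, "wy": 0, "wz": 0, "claw": 0}, {"x": 0, "y": 0, "z": 0, "wx": 0, "wy": 0, "wz": 0, "claw": 0}]}}

```text
time: 6.95
eef_pos: [457.0, -9.5, 146.3]
eef_rot: [-0.61, -0.355, 0.614, -0.353]
force: [-0.4, -0.4, -1.1]
grip_width: 4.3
```

Run:
```python
from h import *
o=readout.get_obs(); print(o["grip_width"],o["force"],o["joint_velocities"].round(3))
d=snap("wrist",5)
plan([509.6,47.9,150],-118.5,4)
```

```text
4.308743831031268 [-0.40904779 -0.35826687 -1.0951274 ] [ 0.023  0.004  0.014  0.011 -0.001  0.022]
from [456.9  -9.7 146.3] h -119.92 tilt [-1.     -0.0054  0.0036] dh 1.42
x -0.9 y 4.2 z -19.0 wx -0.36
x -0.9 y 4.4 z -19.0 wx -0.36
x -0.9 y 4.5 z -19.0 wx -0.36
x -0.9 y 4.6 z -19.0 wx -0.36
```

View pics/wrist5.png

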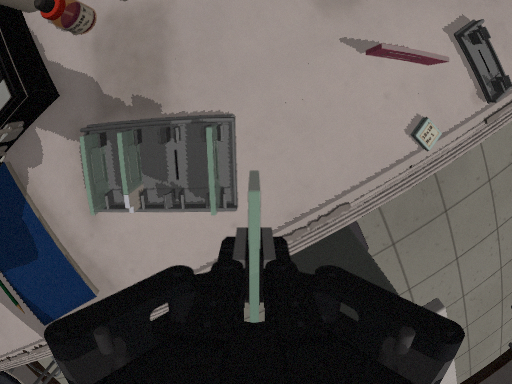

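Run:
```python
from h import *
a=cv2.imread("pics/wrist5.png");cv2.imwrite("pics/c6.png",cv2.resize(a[100:220,70:250],None,fx=4.4,fy=4.4,interpolation=cv2.INTER_CUBIC))
```

```text
(no output)
```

View pics/c6.png

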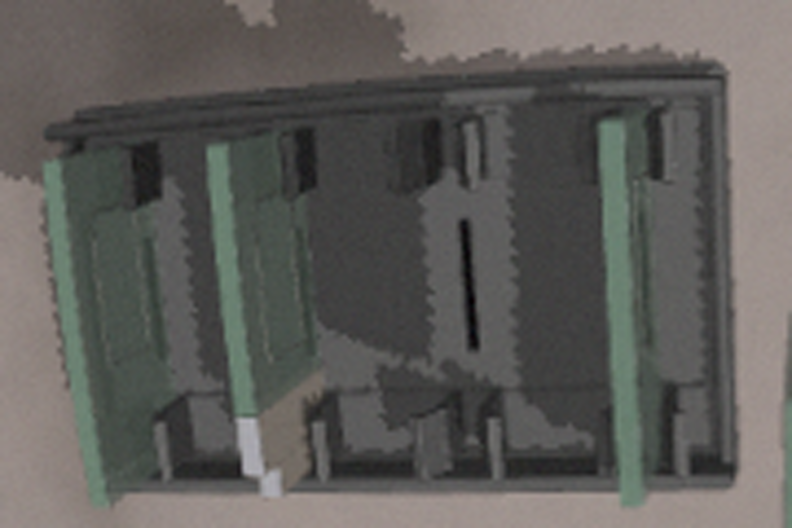

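Run:
```python
from h import *
d=load("wrist5.npz")
P=lambda *l:[(70+(x+.5)/4.4-.5,100+(y+.5)/4.4-.5) for x,y in l]
t=plane(d,P((54,160),(98,503),(612,120),(632,505),(219,145),(250,465)),48,True); print(t.round(1))
for i in (0,2,4):
    v=t[i]-t[i+1]; print(np.linalg.norm(v),np.degrees(np.arctan2(v[1],v[0])),((t[i]+t[i+1])/2).round(1))
m1,m2=t[:2].mean(0),t[2:4].mean(0); c=(m1+m2)/2; v=(m1-m2); print("centre",c,np.linalg.norm(v),np.degrees(np.arctan2(v[1],v[0])),"slot1",c-v/6,"samp",c+v/6)
print(plane(d,P((465,220),(474,350)),8,True).mean(0))
```

```text
[[579.4  99.5  48. ]
 [514.3 136.7  48. ]
 [521.8  -5.1  48. ]
 [455.8  31.3  48. ]
 [560.   64.7  48. ]
 [502.7  97.7  48. ]]
74.97039414339045 -29.762747749510023 [546.8 118.1  48. ]
75.38135325168687 -28.849064065822102 [488.8  13.1  48. ]
66.1558500309693 -29.9008961798595 [531.4  81.2  48. ]
centre [517.8148103   65.62024199  48.        ] 119.93273556672835 61.079219947738565 slot1 [508.14823451  48.12427078  48.        ] samp [527.4813861  83.1162132  48.       ]
[507.83138603  48.42376031   8.        ]
```

Request:
{"fn": "carry_out", "kwargs": {"series": [{"x": 5, "y": 4, "z": -18, "wx": -0.3, "wy": 0.2, "wz": 0.3, "claw": 0}, {"x": 10, "y": 4, "z": -19, "wx": -0.3, "wy": 0, "wz": 0, "claw": 0}, {"x": 10, "y": 4, "z": -18, "wx": -0.3, "wy": 0, "wz": 0, "claw": 0}, {"x": 10, "y": 4, "z": -12, "wx": 0, "wy": 0, "wz": 0, "claw": 0}, {"x": 0, "y": 0, "z": 0, "wx": 0, "wy": 0, "wz": 0, "claw": 0}, {"x": 0, "y": 0, "z": 0, "wx": 0, "wy": 0, "wz": 0, "claw": 0}]}}

```text
time: 7.6
eef_pos: [505.5, 35.6, 109.3]
eef_rot: [-0.61, -0.357, 0.611, -0.358]
force: [-0.3, 0.4, -0.4]
grip_width: 4.1
```

Run:
```python
from h import *
plan([509.4,47.5,75],-118.9,2)
```

```text
from [505.5  35.6 109.3] h -119.25 tilt [-1.      0.      0.0016] dh 0.35
x 17.2 y -1.2 z -6.2 wx -0.17
x 17.2 y -1.2 z -6.2 wx -0.17
```

Request:
{"fn": "carry_out", "kwargs": {"series": [{"x": 17, "y": -1, "z": -6, "wx": -0.3, "wy": 0, "wz": 0, "claw": 0}, {"x": 17, "y": -1, "z": -6, "wx": 0, "wy": 0, "wz": 0, "claw": 0}, {"x": 0, "y": 0, "z": 0, "wx": 0, "wy": 0, "wz": 0, "claw": 0}, {"x": 0, "y": 0, "z": 0, "wx": 0, "wy": 0, "wz": 0, "claw": 0}]}}

```text
time: 8.0
eef_pos: [509.5, 43.0, 76.9]
eef_rot: [0.61, 0.357, -0.61, 0.359]
force: [0.1, 0.5, -0.7]
grip_width: 4.4
```

Run:
```python
from h import *
plan([509.4,47.5,58],-118.9,2)
d=snap("wrist",6); print(readout.get_obs()["eef_pos"])
a=cv2.imread("pics/wrist6.png");cv2.imwrite("pics/c7.png",cv2.resize(a[110:290,130:350],None,fx=3.6,fy=3.3,interpolation=cv2.INTER_CUBIC))
```

```text
from [509.5  43.   76.9] h -119.13 tilt [-1.      0.0026  0.0014] dh 0.23
x 9.5 y -1.1 z -1.9 wx -0.11
x 9.5 y -1.1 z -1.9 wx -0.11
[509.42128458  43.03383752  77.00373566]
```

View pics/c7.png

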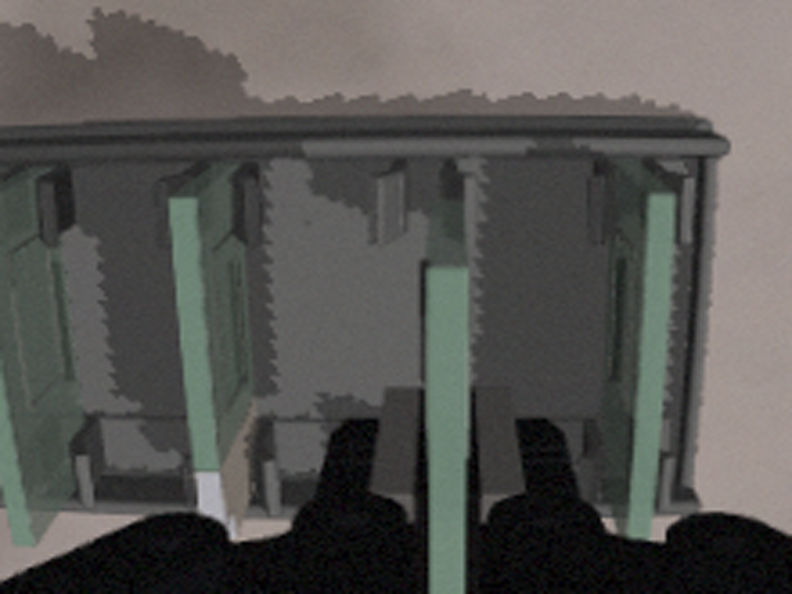

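Run:
```python
from h import *
d=load("wrist6.npz")
P=lambda *l:[(130+(x+.5)/3.6-.5,110+(y+.5)/3.3-.5) for x,y in l]
t=plane(d,P((183,198),(205,470),(661,194),(640,538)),48,True); print(t.round(1))
h=plane(d,P((447,265),(447,590)),104.5,True); print(h.round(1))
u=np.array([np.cos(np.radians(-28.9)),np.sin(np.radians(-28.9))]);v=np.array([-u[1],u[0]])
m=(t[0]+t[2])/2; print("sep",(t[0]-t[2])[:2]@v, (t[0]-t[2])[:2]@u)
# sample y=+20, plain y=-60 -> mean is slot y=-20
print("mean clear-end of slot1 would be",m.round(1),"minus 38u:",(m[:2]-38*u).round(1))
print("held end in slot frame: along, across",(h[0][:2]-m[:2])@u,(h[0][:2]-m[:2])@v,(h[1][:2]-m[:2])@v)
```

```text
[[560.2  65.1  48. ]
 [512.1  92.1  48. ]
 [522.1  -4.8  48. ]
 [459.   29.2  48. ]]
[[541.6  25.1 104.5]
 [500.2  48.1 104.5]]
sep 79.64913029451306 -0.3805122020652334
mean clear-end of slot1 would be [541.2  30.1  48. ] minus 38u: [507.9  48.5]
held end in slot frame: along, across 2.80375565117368 -4.232921169286344 -4.087996332587338
```

Request:
{"fn": "carry_out", "kwargs": {"series": [{"x": 5, "y": -2, "z": -4, "wx": -0.2, "wy": 0, "wz": 0, "claw": 0}, {"x": 5, "y": 0, "z": 0, "wx": 0, "wy": 0, "wz": 0, "claw": 0}, {"x": 0, "y": 0, "z": 0, "wx": 0, "wy": 0, "wz": 0, "claw": 0}]}}

```text
time: 8.35
eef_pos: [510.4, 46.9, 68.3]
eef_rot: [0.61, 0.357, -0.608, 0.361]
force: [-1.0, 0.9, 0.2]
grip_width: 4.3
```

Run:
```python
from h import *
plan([509.1,47.5,45],-118.9,2)
```

```text
from [510.4  46.9  68.3] h -118.97 tilt [-1.0e+00  5.8e-03  1.0e-04] dh 0.07
x 11.7 y -0.7 z 0.0 wx -0.04
x 11.7 y -0.7 z 0.0 wx -0.04
```

Request:
{"fn": "carry_out", "kwargs": {"series": [{"x": 12, "y": -1.4, "z": 0, "wx": 0, "wy": 0, "wz": -0.3, "claw": 0}, {"x": 8, "y": 0, "z": 0, "wx": 0, "wy": 0, "wz": 0, "claw": 0}, {"x": 0, "y": 0, "z": 0, "wx": 0, "wy": 0, "wz": 0, "claw": 0}]}}

```text
time: 8.65
eef_pos: [509.2, 47.6, 46.8]
eef_rot: [0.609, 0.359, -0.609, 0.359]
force: [0.1, -0.7, -1.2]
grip_width: 4.3
```

Run:
```python
from h import *
plan([509.2,47.5,22],-118.9,3)
```

```text
from [509.2  47.6  46.8] h -118.95 tilt [-1.e+00  4.e-04 -1.e-04] dh 0.05
x 8.3 y 0.0 z 0.0 wx -0.02
x 8.3 y 0.0 z 0.0 wx -0.02
x 8.3 y 0.0 z 0.0 wx -0.02
```

Aligned to within 0.1 mm; going into the mouth.

Request:
{"fn": "carry_out", "kwargs": {"series": [{"x": 6, "y": 0, "z": 0, "wx": 0, "wy": 0, "wz": 0, "claw": 0}, {"x": 5, "y": 0, "z": 0, "wx": 0, "wy": 0, "wz": 0, "claw": 0}, {"x": 5, "y": 0, "z": 0, "wx": 0, "wy": 0, "wz": 0, "claw": 0}, {"x": 0, "y": 0, "z": 0, "wx": 0, "wy": 0, "wz": 0, "claw": 0}]}}

```text
time: 9.05
eef_pos: [508.9, 47.6, 28.8]
eef_rot: [-0.609, -0.359, 0.609, -0.359]
force: [0.0, 0.1, -0.1]
grip_width: 4.5
```

Run:
```python
from h import *
plan([509.2,47.5,21],-118.9,1)
```

```text
from [508.9  47.6  28.8] h -118.95 tilt [-1.e+00 -7.e-04  5.e-04] dh 0.05
x 7.8 y 0.3 z -0.1 wx -0.05
```

Request:
{"fn": "carry_out", "kwargs": {"series": [{"x": 4, "y": 0, "z": 0, "wx": 0, "wy": 0, "wz": 0, "claw": 0}, {"x": 3, "y": 0, "z": 0, "wx": 0, "wy": 0, "wz": 0, "claw": 0}, {"x": 1, "y": 0, "z": 0, "wx": 0, "wy": 0, "wz": 0, "claw": 0}, {"x": 0, "y": 0, "z": 0, "wx": 0, "wy": 0, "wz": 0, "claw": 0}]}}

```text
time: 9.45
eef_pos: [509.2, 47.6, 20.2]
eef_rot: [-0.609, -0.359, 0.609, -0.359]
force: [0.8, -0.4, 0.5]
grip_width: 4.3
```

Request:
{"fn": "carry_out", "kwargs": {"series": [{"x": 0, "y": 0, "z": 0, "wx": 0, "wy": 0, "wz": 0, "claw": 10}, {"x": 0, "y": 0, "z": 0, "wx": 0, "wy": 0, "wz": 0, "claw": 25}, {"x": 0, "y": 0, "z": 0, "wx": 0, "wy": 0, "wz": 0, "claw": 25}, {"x": 0, "y": 0, "z": 0, "wx": 0, "wy": 0, "wz": 0, "claw": 25}, {"x": -10, "y": 0, "z": 0, "wx": 0, "wy": 0, "wz": 0, "claw": 25}, {"x": -25, "y": 0, "z": 0, "wx": 0, "wy": 0, "wz": 0, "claw": 25}, {"x": -25, "y": 0, "z": 0, "wx": 0, "wy": 0, "wz": 0, "claw": 25}, {"x": -20, "y": 0, "z": 0, "wx": 0, "wy": 0, "wz": 0, "claw": 25}, {"x": 0, "y": 0, "z": 0, "wx": 0, "wy": 0, "wz": 0, "claw": 25}, {"x": 0, "y": 0, "z": 0, "wx": 0, "wy": 0, "wz": 0, "claw": 25}]}}

```text
time: 10.45
eef_pos: [509.5, 47.6, 106.2]
eef_rot: [0.61, 0.359, -0.609, 0.36]
force: [-0.4, 0.1, -0.3]
grip_width: 21.4
```

Run:
```python
from h import *
plan([527.4,83.2,100],-118.9,2)
d=snap("wrist",7); snap("scene",7); snap("side",7); print(readout.get_obs()["eef_pos"])
a=cv2.imread("pics/wrist7.png");cv2.imwrite("pics/c8.png",cv2.resize(a[90:290,110:330],None,fx=3.6,fy=3,interpolation=cv2.INTER_CUBIC))
```

```text
from [509.5  47.6 106.2] h -118.95 tilt [-1.0e+00  1.6e-03 -6.0e-04] dh 0.05
x 3.1 y -0.8 z -19.9 wx -0.03
x 3.1 y -0.8 z -19.9 wx -0.03
[509.00312479  47.61220134 105.11831286]
```

View pics/c8.png

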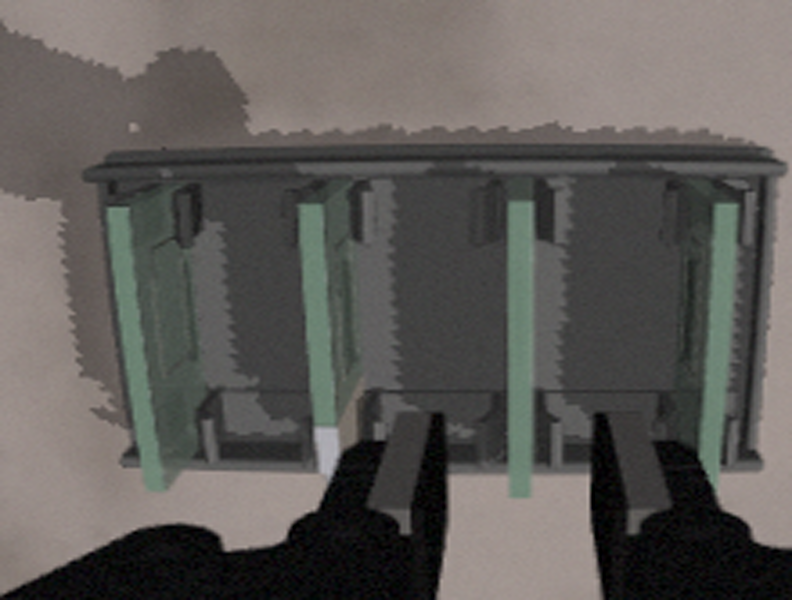

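Run:
```python
from h import *
d=load("wrist7.npz")
P=lambda *l:[(110+(x+.5)/3.6-.5,90+(y+.5)/3-.5) for x,y in l]
t=plane(d,P((119,207),(312,204),(520,201),(726,204),(520,496),(156,490)),48,True)[:,:2]
u=np.array([np.cos(np.radians(-28.9)),np.sin(np.radians(-28.9))]);v=np.array([-u[1],u[0]])
print(t.round(1),(t@u).round(1),(t@v).round(1), np.linalg.norm(t[2]-t[4]))
e=t[2]-t[4];print(np.degrees(np.arctan2(e[1],e[0])), (t[2]+t[4])/2)
print("sample c",t[1]-38*u)
```

```text
[[579.5  99.9]
 [560.1  65. ]
 [541.1  29.8]
 [521.6  -4.7]
 [475.4  66. ]
 [513.7 136.4]] [459.  458.9 459.4 459.  384.2 383.8] [367.5 327.6 287.6 247.9 287.5 367.7] 75.10650164662269
-28.88108374008681 [508.238879    47.88990362]
sample c [526.83463346  83.34894796]
```

View pics/side7.png

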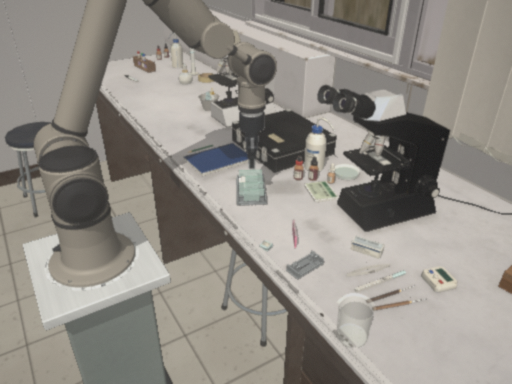

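Request:
{"fn": "carry_out", "kwargs": {"series": [{"x": 4, "y": 2, "z": -19, "wx": 0, "wy": 0, "wz": 0, "claw": 25}, {"x": 4, "y": 2, "z": -17, "wx": 0, "wy": 0, "wz": 0, "claw": 25}, {"x": 4, "y": 0, "z": 0, "wx": 0, "wy": 0, "wz": 0, "claw": 25}, {"x": 0, "y": 0, "z": 0, "wx": 0, "wy": 0, "wz": 0, "claw": 25}, {"x": 0, "y": 0, "z": 0, "wx": 0, "wy": 0, "wz": 0, "claw": 25}]}}

```text
time: 11.1
eef_pos: [528.4, 78.0, 88.5]
eef_rot: [-0.606, -0.361, 0.612, -0.358]
force: [-0.2, 0.3, 0.2]
grip_width: 21.5
```

Run:
```python
from h import *
plan([530.5,81.3,60],-118.9,2)
d=snap("wrist",8)
a=cv2.imread("pics/wrist8.png");cv2.imwrite("pics/c9.png",cv2.resize(a[110:290,150:350],None,fx=3.9,fy=3.3,interpolation=cv2.INTER_CUBIC))
```

```text
from [528.4  78.   88.5] h -118.93 tilt [-1.     -0.007   0.0045] dh 0.03
x 14.3 y 0.1 z -1.9 wx -0.02
x 14.3 y 0.1 z -1.9 wx -0.02
```

View pics/c9.png

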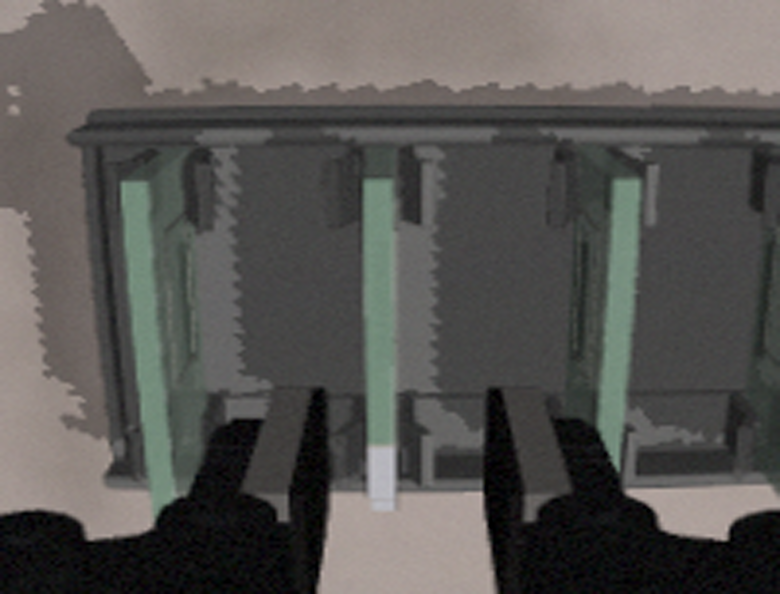

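Request:
{"fn": "carry_out", "kwargs": {"series": [{"x": 14, "y": 0, "z": -4, "wx": 0, "wy": 0.2, "wz": 0.4, "claw": 25}, {"x": 8, "y": 0, "z": 0, "wx": 0, "wy": 0, "wz": 0, "claw": 25}, {"x": 0, "y": 0, "z": 0, "wx": 0, "wy": 0, "wz": 0, "claw": 25}]}}

```text
time: 11.45
eef_pos: [529.9, 80.4, 66.4]
eef_rot: [-0.609, -0.359, 0.609, -0.359]
force: [-0.4, 0.1, -0.2]
grip_width: 21.3
```

Run:
```python
from h import *
plan([530.5,81.3,20],-118.9,3)
```

```text
from [529.9  80.4  66.4] h -119.0 tilt [-1.0e+00  5.0e-04  1.1e-03] dh 0.1
x 15.5 y 0.0 z -0.4 wx -0.03
x 15.5 y 0.0 z -0.4 wx -0.03
x 15.5 y 0.0 z -0.4 wx -0.03
```

Request:
{"fn": "carry_out", "kwargs": {"series": [{"x": 15, "y": 0, "z": -1, "wx": 0, "wy": 0, "wz": 0, "claw": 25}, {"x": 15, "y": 0, "z": 0, "wx": 0, "wy": 0, "wz": 0, "claw": 25}, {"x": 11, "y": 0, "z": 0, "wx": 0, "wy": 0, "wz": 0, "claw": 25}, {"x": 2, "y": 0, "z": 0, "wx": 0, "wy": 0, "wz": 0, "claw": 25}, {"x": 0, "y": 0, "z": 0, "wx": 0, "wy": 0, "wz": 0, "claw": 25}]}}

```text
time: 11.95
eef_pos: [531.5, 80.0, 24.2]
eef_rot: [0.61, 0.358, -0.609, 0.359]
force: [-0.2, 0.1, 0.6]
grip_width: 21.3
```

Run:
```python
from h import *
plan([530.5,81.3,20],-118.9,1); print(readout.get_obs()["force"])
```

```text
from [531.5  80.   24.2] h -119.06 tilt [-1.      0.0028  0.    ] dh 0.16
x 4.2 y -1.5 z -0.6 wx -0.16
[-0.16622967  0.06324162  0.63828678]
```

Request:
{"fn": "carry_out", "kwargs": {"squeeze": 45, "series": [{"x": 4, "y": -1, "z": -0.6, "wx": 0, "wy": 0, "wz": 0, "claw": 25}, {"x": 0, "y": 0, "z": 0, "wx": 0, "wy": 0, "wz": 0, "claw": 0}, {"x": 0, "y": 0, "z": 0, "wx": 0, "wy": 0, "wz": 0, "claw": 0}, {"x": 0, "y": 0, "z": 0, "wx": 0, "wy": 0, "wz": 0, "claw": 0}, {"x": 0, "y": 0, "z": 0, "wx": 0, "wy": 0, "wz": 0, "claw": 0}, {"x": 0, "y": 0, "z": 0, "wx": 0, "wy": 0, "wz": 0, "claw": 0}, {"x": 0, "y": 0, "z": 0, "wx": 0, "wy": 0, "wz": 0, "claw": 0}]}}

```text
time: 12.65
eef_pos: [532.1, 81.1, 21.9]
eef_rot: [0.611, 0.357, -0.608, 0.36]
force: [0.5, -0.3, -1.3]
grip_width: 4.4
```

Run:
```python
from h import *
plan([530.5,81.3,20],-118.9,1); print(readout.get_obs()["force"])
```

```text
from [532.1  81.1  21.9] h -119.05 tilt [-1.      0.0056 -0.0015] dh 0.15
x 1.9 y -1.5 z 0.6 wx -0.15
[ 0.49912819 -0.26276992 -1.30077181]
```

Request:
{"fn": "carry_out", "kwargs": {"series": [{"x": -8, "y": 0, "z": 0, "wx": 0, "wy": 0, "wz": 0, "claw": 0}, {"x": -15, "y": 0, "z": 0, "wx": 0, "wy": 0, "wz": 0, "claw": 0}, {"x": -20, "y": 0, "z": 0, "wx": 0, "wy": 0, "wz": 0, "claw": 0}, {"x": -30, "y": 0, "z": 0, "wx": 0, "wy": 0, "wz": 0, "claw": 0}, {"x": -30, "y": 0, "z": 0, "wx": 0, "wy": 0, "wz": 0, "claw": 0}, {"x": -40, "y": 0, "z": 0, "wx": 0, "wy": 0, "wz": 0, "claw": 0}, {"x": -40, "y": 0, "z": 0, "wx": 0, "wy": 0, "wz": 0, "claw": 0}, {"x": -20, "y": 0, "z": 0, "wx": 0, "wy": 0, "wz": 0, "claw": 0}, {"x": 0, "y": 0, "z": 0, "wx": 0, "wy": 0, "wz": 0, "claw": 0}, {"x": 0, "y": 0, "z": 0, "wx": 0, "wy": 0, "wz": 0, "claw": 0}]}}

```text
time: 13.65
eef_pos: [529.6, 81.4, 236.7]
eef_rot: [0.611, 0.357, -0.608, 0.36]
force: [-0.3, -0.0, -1.2]
grip_width: 4.3
```

Run:
```python
from h import *
o=readout.get_obs(); print(o["force"],o["grip_width"],o["eef_pos"])
snap("wrist",9)
```

```text
[-0.30100419 -0.02676791 -1.15081058] 4.269403837532486 [529.60137402  81.3656448  236.72478552]
```

View pics/wrist9.png

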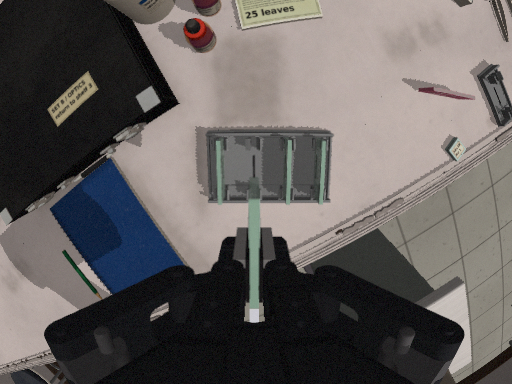

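```bash
cat >> h.py <<'E'
from scipy.spatial.transform import Slerp
def target(t,hd,C,off=(-6,-5.3,0)):
    c,s=np.cos(np.radians(t)),np.sin(np.radians(t)); tx=np.array([0,s,-c]); tz=-np.array([0,c,s]); T=R.from_euler('z',hd,degrees=True).as_matrix()@np.c_[tx,np.cross(tz,tx),tz]
    return np.array(C)-T@np.array(off),T
def plan6(p1,T1,N):
    o=readout.get_obs(); p0=o["eef_pos"]; R0=R.from_quat(o["eef_rot"]); sl=Slerp([0,1],R.concatenate([R0,R.from_matrix(T1)]))
    print("from",p0.round(1),"to",p1.round(1),"angle",np.degrees((R0.inv()*R.from_matrix(T1)).magnitude()).round(1), "j",o["joint_pos"].round(2))
    for i in range(N):
        a,b=sl(i/N),sl((i+1)/N); d=a.inv().apply((p1-p0)/N); w=np.degrees((a.inv()*b).as_rotvec()); print(d.round(1),w.round(2))
E
python3 - <<'E'
from h import *
plan6(*target(52,3.5,(527,318,200)),12)
E
```

```text
from [529.6  81.4 236.5] to [532.  323.  196.3] angle 60.7 j [ 0.01  0.35  1.49 -0.    1.29  2.09]
[  3.3  -9.6 -17.7] [-2.51  4.21 -1.26]
[  4.8  -8.8 -17.8] [-2.51  4.21 -1.26]
[  6.3  -7.9 -17.8] [-2.51  4.21 -1.26]
[  7.8  -6.9 -17.6] [-2.51  4.21 -1.26]
[  9.2  -6.  -17.2] [-2.51  4.21 -1.26]
[ 10.6  -5.  -16.7] [-2.51  4.21 -1.26]
[ 11.9  -4.1 -16.1] [-2.51  4.21 -1.26]
[ 13.1  -3.1 -15.3] [-2.51  4.21 -1.26]
[ 14.3  -2.1 -14.4] [-2.51  4.21 -1.26]
[ 15.3  -1.2 -13.4] [-2.51  4.21 -1.26]
[ 16.3  -0.3 -12.3] [-2.51  4.21 -1.26]
[ 17.1   0.6 -11.1] [-2.51  4.21 -1.26]
```

Request:
{"fn": "carry_out", "kwargs": {"series": [{"x": 3, "y": -10, "z": -18, "wx": -2.5, "wy": 4.2, "wz": -1.3, "claw": 0}, {"x": 5, "y": -9, "z": -18, "wx": -2.5, "wy": 4.2, "wz": -1.3, "claw": 0}, {"x": 6, "y": -8, "z": -18, "wx": -2.5, "wy": 4.2, "wz": -1.3, "claw": 0}, {"x": 8, "y": -7, "z": -18, "wx": -2.5, "wy": 4.2, "wz": -1.3, "claw": 0}, {"x": 9, "y": -6, "z": -17, "wx": -2.5, "wy": 4.2, "wz": -1.3, "claw": 0}, {"x": 10, "y": -5, "z": -17, "wx": -2.5, "wy": 4.2, "wz": -1.3, "claw": 0}]}}

```text
time: 14.3
eef_pos: [526.3, 207.2, 209.2]
eef_rot: [0.649, 0.55, -0.43, 0.302]
force: [0.7, 0.4, -0.9]
grip_width: 4.2
```

Run:
```python
from h import *
plan6(*target(52,3.5,(527,318,200)),6)
```

```text
from [526.3 207.2 209.2] to [532.  323.  196.3] angle 29.6 j [-0.02  0.39  1.62  0.52  1.17  1.57]
[ 10.7  -3.  -16. ] [-2.55  4.09 -1.08]
[ 11.9  -2.1 -15.3] [-2.55  4.09 -1.08]
[ 13.   -1.2 -14.5] [-2.55  4.09 -1.08]
[ 14.   -0.3 -13.5] [-2.55  4.09 -1.08]
[ 14.9   0.5 -12.5] [-2.55  4.09 -1.08]
[ 15.7   1.4 -11.4] [-2.55  4.09 -1.08]
```

Request:
{"fn": "carry_out", "kwargs": {"series": [{"x": 11, "y": -3, "z": -16, "wx": -2.5, "wy": 4.1, "wz": -1.1, "claw": 0}, {"x": 12, "y": -2, "z": -15, "wx": -2.5, "wy": 4.1, "wz": -1.1, "claw": 0}, {"x": 13, "y": -1, "z": -14, "wx": -2.5, "wy": 4.1, "wz": -1.1, "claw": 0}, {"x": 14, "y": 0, "z": -13, "wx": -2.5, "wy": 4.1, "wz": -1.1, "claw": 0}, {"x": 12, "y": 0, "z": -10, "wx": -2.5, "wy": 4.1, "wz": -1.1, "claw": 0}, {"x": 0, "y": 0, "z": 0, "wx": 0, "wy": 0, "wz": 0, "claw": 0}, {"x": 0, "y": 0, "z": 0, "wx": 0, "wy": 0, "wz": 0, "claw": 0}]}}

```text
time: 15.0
eef_pos: [525.1, 301.7, 184.6]
eef_rot: [0.649, 0.673, -0.263, 0.237]
force: [-0.0, -0.3, -0.6]
grip_width: 3.9
```

Run:
```python
from h import *
plan6(*target(52,3.5,(527,318,200)),2)
d=snap("wrist",10);s=snap("scene",10);snap("side",10)
cv2.imwrite("pics/c10.png",np.vstack([np.hstack([cv2.resize(cv2.imread(f"pics/{n}10.png")[90:190,140:273] if n!="wrist" else cv2.imread("pics/wrist10.png"),(400,300),interpolation=cv2.INTER_CUBIC) for n in ("scene","side")]),np.hstack([cv2.resize(cv2.imread(f"pics/{n}10.png"),(400,300)) for n in ("wrist","scene")])]))
```

```text
from [525.1 301.7 184.6] to [532.  323.  196.3] angle 4.9 j [-0.02  0.54  1.67  0.93  1.21  1.08]
[  4.    3.4 -11.5] [-1.8   1.67 -0.08]
[  4.3   3.8 -11.3] [-1.8   1.67 -0.08]
```

View pics/c10.png

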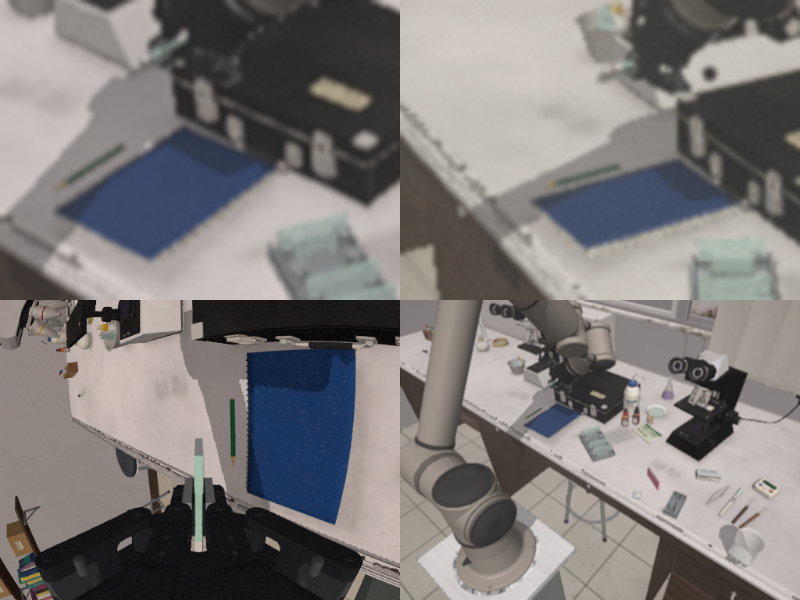

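Run:
```python
from h import *
d=load("wrist10.npz")
q=[(x*1.28,(y-300)*1.28) for x,y in [(247,353),(355,348),(335,523),(247,490)]]
w=plane(d,q,14,True);print(w.round(1),w.mean(0))
s=load("scene10.npz")
o=readout.get_obs();T=R.from_quat(o["eef_rot"]).as_matrix();print("sample",o["eef_pos"]+T@[-6,-5.3,0], T.round(2).tolist())
EE=[o["eef_pos"]+T@[-6,-5.3+k,0] for k in(-38,38)]
print(proj(s,EE),proj(s,[[528,318,14]]), proj(load("side10.npz"),EE))
```

```text
[[629.9 391.4  14. ]
 [637.1 245.8  14. ]
 [430.1 238.2  14. ]
 [426.4 383.7  14. ]] [530.86227443 314.77445281  14.        ]
sample [520.46385533 297.20671715 190.19559602] [[-0.04, 1.0, -0.02], [0.75, 0.02, -0.66], [-0.66, -0.04, -0.75]]
[[181.88203174 111.80197559]
 [200.05091931 102.52512225]] [[195.06644766 150.97866015]] [[206.37381513 114.78966104]
 [226.28208389 111.18269088]]
```

Request:
{"fn": "carry_out", "kwargs": {"series": [{"x": 4, "y": 4, "z": -11, "wx": -1.5, "wy": 1.7, "wz": 0, "claw": 0}, {"x": 4, "y": 4, "z": -9, "wx": -1.5, "wy": 1.7, "wz": 0, "claw": 0}, {"x": 0, "y": 0, "z": 0, "wx": 0, "wy": 0, "wz": 0, "claw": 0}, {"x": 0, "y": 0, "z": 0, "wx": 0, "wy": 0, "wz": 0, "claw": 0}, {"x": 0, "y": 0, "z": 0, "wx": 0, "wy": 0, "wz": 0, "claw": 0}, {"x": 0, "y": 0, "z": 0, "wx": 0, "wy": 0, "wz": 0, "claw": 0}]}}

```text
time: 15.75
eef_pos: [534.7, 322.3, 199.5]
eef_rot: [0.651, 0.686, -0.221, 0.237]
force: [-0.5, -0.7, -0.6]
grip_width: 4.2
```

Run:
```python
from h import *
o=readout.get_obs();T=R.from_quat(o["eef_rot"]).as_matrix();print("sample",o["eef_pos"]+T@[-6,-5.3,0],"label deg",np.degrees(np.arccos(-T[2,2])),"x axis",T[:,1].round(3),o["joint_velocities"].round(3),o["grip_width"],o["force"],o["time"])
for n in("wrist","scene","side"): snap(n,11)
im=cv2.imread("pics/wrist11.png"); cv2.imwrite("pics/c11.png",np.hstack([cv2.resize(im[150:330,190:330],(400,514),interpolation=cv2.INTER_CUBIC),cv2.resize(cv2.imread("pics/scene11.png")[80:210,160:290],(400,514),interpolation=cv2.INTER_CUBIC)]))
```

```text
sample [529.6630291  317.27237373 203.1536284 ] label deg 37.781882007720704 x axis [0.999 0.054 0.006] [-0.    -0.003  0.    -0.001 -0.002  0.004] 4.213439254062216 [-0.46515296 -0.70672157 -0.59970134] 15.75
```

View pics/c11.png

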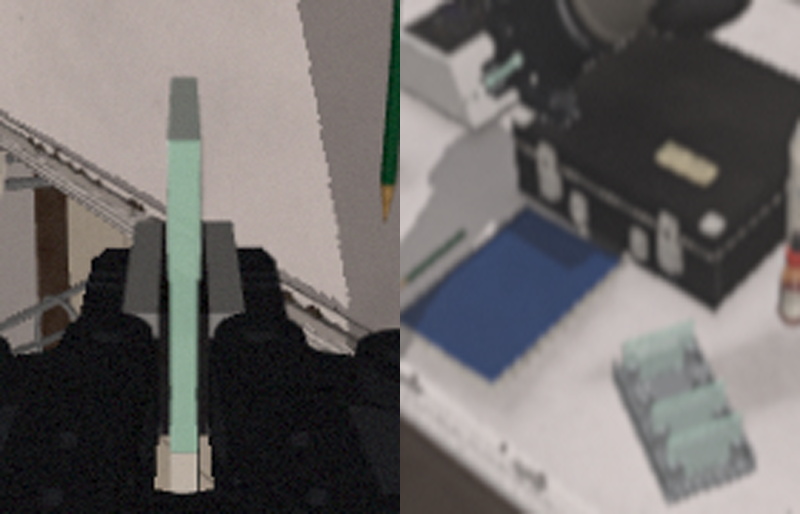

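Run:
```python
from h import *
print(order.finish_job())
```

```text
the job is handed in; nothing more can be done
None
```

The job is handed in: the blank is in the rack's empty slot, and the sample is held still over the notebook with its label face up. It took about 16 s of the 54 s allowed.

- **Blank:** I slid it from the stand into the empty slot and let go. In the wrist view its top edge lay 40 mm from both neighbours with the ends level, centred about 0.3 mm from the slot's middle. No force showed on the way in.
- **Sample:** I gripped the clear glass about 5 mm from its middle, on the side away from the frost, and lifted it straight out.
- **Final pose, from the arm's readings:**
  - The plate's centre is at (530, 317, 203) mm, within about 2 mm of the notebook's middle.
  - The label is 38° from straight up.
  - The frosted end points at the robot, within about 1° of the notebook's heading.
  - The arm is at rest with the grip steady.
- **Other plates:** The last scene view shows the blank and both plain plates standing in the rack. I did not measure the plain plates again after lifting the sample.

Repeated camera measurements agreed to about 1 mm. The exceptions were the notebook's centre, where the scene and side cameras differed from the wrist view by about 10 mm (I used the wrist view), and the moulding's wall tops, which read a few mm shorter than the given outline. I did not see the label's ruled lines; which face is the label follows from where the notch sits.

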